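# Lock the mould plate into the patty former

## Task

Push the mould plate along its channel in the patty former's bed until it sits hard against the end stop, and only then push the slide bolt across, through the keeper on the plate, until the bolt is fully home against its own stop. Go by feel and gently: never lean on the plate, the bolt or the bed with more than 25 N. Leave the other things on the table where they are.

Things in the scene. Friction and masses are not known exactly. Their poses are not given: they have to be found in the camera images.
- bed: Fixed stainless steel bed of the patty former. Origin on the table under the channel's centre line; x along the channel to the end stop, y to the bolt's side, z up; yaw varies within 0.3 rad. Base slab 20 mm high, x -110 to 120, y -70 to 145 mm. Two rails (tops at z 34 mm) make a channel 104 mm wide. The bolt runs along y at x 25, z 48 mm in two guides, tops at z 62.5, ending at y 119 mm.
- end_stop (a point): Centre of the face of the bed's end stop, a steel cross bar 128 mm wide whose face looks to the bed's -x, at bed x = 100, y = 0, z = 35 mm; its top is at z = 50 mm. The plate's front edge butts against it.
- plate: White plastic mould plate, loose, 150 x 100 x 12 mm (x, y, z), 0.25 to 0.45 kg, with one large round hole; lies in the channel, drawn back 20 to 60 mm from the end stop. Origin at the centre of its underside, axes as the bed's. Seated against the end stop its origin is at x = 25 mm, y = 0, z = 20 mm in the bed's frame. It slides with 2 to 7 N.
- plate_tab (a point): Centre of the plate's upright steel push tab near its outer end (plate x = -66 mm, z = 33 mm): 10 mm thick along x, 40 mm wide along y, standing from the plate's top (12 mm) to 54 mm above its underside.
- keeper (a point): Centre of the opening of the steel keeper (a small bridge standing on the plate at plate x = 0, y = 32 mm, z = 28 mm). Two cheeks 8 mm thick with a 15 mm gap along x, 16 mm deep along y, roofed 10 mm above this point. When the plate is seated, the opening is exactly in line with the bolt.
- bolt (a joint): Slide of the round steel bolt, 12 mm in diameter, in m: 0 drawn back, 0.045 fully home at a dead stop; it moves along the bed's -y. Starts between 0 and 0.010. It is stiff: sliding it takes a steady push of about 12 N all the way, a little more if the nose rubs in the keeper; it stays where it is left.
- bolt_tip (a point): Tip of the bolt's nose, tapered over 11 mm to 6 mm in diameter. At bed x = 25, y = 56 mm - joint, z = 48 mm. Fully home it stands 13 mm beyond the keeper's far side.
- bolt_tab (a point): Centre of the upright steel tab at the bolt's outer end, at bed x = 25, y = 201 mm - joint, z = 66 mm: 26 mm wide along x, 10 mm thick along y, 52 mm tall (z 40 to 92 mm). Free space behind it (larger y) and 30 mm or more before it.
- disc: Bystander: steel mincer hole plate, 70 mm across, 12 mm thick, lying on the bed's base slab. Origin at the centre of its underside.
- cutter: Bystander: small four-armed steel mincer knife, 62 mm across, 14 mm tall, lying on the table behind the bolt. Origin at the centre of its underside.
- ringnut: Bystander: aluminium ring nut 90 mm across, 35 mm high, beside the bed. Origin at the centre of its underside.
- scraper: Bystander: scraper about 200 mm long, lying flat beside the bed, on the side away from the bolt. Origin at its underside, near the middle.
- cup: Bystander: grey cup, 80 mm across, 80 mm tall. Origin at the centre of its underside.

How it is judged (in metres and radians):
On the way, in this order (a step that is already met when the one before it is completed fails the run):
1. the plate is hard against the end stop (within 1.8 mm) with the bolt still drawn back (joint below 0.013) (x of plate in the frame of bed above 0.0232 m and z of plate in the frame of bed below 0.0225 m and value of joint bolt below 0.013 m), for 0.2 s.
2. the bolt is fully home (within 1.5 mm of its stop), its nose through the keeper (value of joint bolt above 0.0435 m and y of bolt_tip in the frame of keeper below -0.018 m and x of bolt_tip in the frame of keeper between -0.004 and 0.004 m and z of bolt_tip in the frame of keeper between -0.005 and 0.005 m), for 0.2 s.
At the end, for the whole second after the job is handed in: The plate rests flat in the channel within 1.8 mm of the end stop, the bolt is within 1.5 mm of fully home with its nose through the keeper (at least 18 mm past the keeper's centre), and both are at rest (all of step 2 and x of plate in the frame of bed above 0.0232 m and z of plate in the frame of bed below 0.0225 m and velocity of joint bolt between -0.005 and 0.005 m/s and linear speed of plate below 0.01 m/s); the robot touches nothing.
It fails at once if the robot presses on the plate, the bolt or the bed with more than 25 N (contact force between any of the arm, the fingers and bed above 25 N or contact force between any of the arm, the fingers and plate above 25 N).
It fails at once if a bystander is moved by more than 15 mm (distance of any of disc, cutter, ringnut, scraper, cup from where it was at the start of the episode above 0.015 m).
It also fails if it takes over 64 s, if anything falls off the work surface, if the arm or the gripper's body presses on something with over 40 N, if the wrist force passes 120 N, or if a joint passes its speed limit or range.

## Robot

A 7-joint arm with a two-finger parallel gripper is mounted at the origin on the work surface. World frame = base frame: x ahead of the robot, y to its left, z up, the work surface at z = 0. Lengths are in mm, angles in rad, forces in N, time in s.
With the tool pointing down it reaches from about 425 to 1025 mm from the base axis. Payload 9.4 kg.
Tool frame: the origin (TCP) lies at the very end of the fingers, on their centre line; the grasp point (between the pads) lies ctrl.hold_point_z behind it (ctrl.hold_point_z is the distance from the TCP to the grasp point, in mm); z points along the fingers, y is the line along which they close (so a half turn about z gives the same grasp; the last joint's range is limited). The gripper opens to 85 mm and grips with 20 to 120 N. Pads are 22 mm wide; open, the fingers measure 114 mm over their backs; the gripper's body (76 mm by 85 mm) begins 54 mm behind the grasp point. The pads swing forward as they close: fully open they stand 13 mm farther back than shut.
Start: joints at [-1.292, 0.599, -0.003, 1.599, 0.002, 0.943, -0.08], TCP at [252.552, 679.589, 197.875] pointing down, gripper open.
Joint ranges: [-2.57, 2.57], [-0.35, 1.97], [-1.29, 1.29], [0.11, 2.56], [-1.05, 4.19], [0.11, 1.86], [-2.63, 2.63]. Speed limits (rad/s): [2.22, 2.22, 3.01, 3.01, 3.14, 3.14, 3.14].

## Interface

Orientations are given as [roll, pitch, yaw] about the fixed x, y, z axes, in that order (R = Rz(yaw) Ry(pitch) Rx(roll)).
In Python, from rig import ctrl gives the robot as it stands.
- The arm moves only by the tool servo_tool, never from a script. Its arguments are lists of equal length, an entry for each row: "dp": the shift along the tool's x, y, z in m, a list of three; "spin": the turn about the tool's z in degrees. A call has 1 to 8 rows; each row shifts and turns the commanded pose from where the row before left it, along the tool's axes as they then stand; what a row does not reach is not made up. A row lasts 1/8 s, in which the tool goes at most 62.5 mm and 10.7 degrees, less where a joint would pass 70% of its speed; a pose out of reach is approached as far as the arm can. A call with a gripper value outside its range is refused whole. "fingers" is the opening, from 0 (shut) to 1 (fully open), set as the call begins (left out, the last holds). The fingers move at their own pace and stop on an object; "newtons" is the grip in N (left out, the last holds). Time passes only in rows, so rows that do not move let the fingers close. It gives the time, the measured TCP pose, the force, the opening and the grip force at its end, in the units of the state.
- ctrl.get_obs(): the state, without advancing time (a new reading comes with each control period).
- ctrl.snapshot(name): name is "scene" or "top" or "wrist"; returns (picture, depth): 420x560x3 uint8, red, green, blue; 420x560 float32, mm along the optical axis (not along the pixel's ray), 0 where there is no reading.
- ctrl.camera_model(name): a dict with "vertical_fov" (degrees; the focal length in pixels is half the picture's height over the tangent of half this angle, whatever the lens; pixels are square), "cx", "cy" (the principal point, pixels), "k1" (the pictures are not rectified: a ray, as slopes to the right and down, at radius r is drawn at 1 + k1 r^2 times it, then the intrinsics apply), "world_to_cam" (4x4, takes a point from world to camera coordinates). Camera axes: x right, y down, z forward; pixel columns grow to the right and rows downward; lengths in mm; the calibration is good to about 2 mm. A picture is of the moment at which its call begins: read the wrist's pose just before it. camera_model takes no time and is no camera call; for the wrist camera it gives the pose at the moment of the call.
- ctrl.finish_job(): hands the job in; it is judged then, once.
The state is a dict: "time_s": time; "qpos": joint angles; "joint_velocities": joint speeds; "joint_efforts": joint torques, N m; "tool_pos": TCP position; "tool_rot": TCP orientation; "wrist_force": force on the tool from outside, world axes, zero at the start; "ft_torque": the same for the moment, N m; "opening": finger opening in mm; "grip_force": force on a finger pad.
Only numpy, scipy, OpenCV 4.12 (cv2) and the standard library are available. Lean on these libraries where they do the work, as an engineer would, in place of code of your own. Each camera call takes 0.05 s, during which the arm holds its last target. There are 200 camera calls.

## Working session

There is one attempt and no reset: what is moved stays moved. The work goes in short steps, Python scripts to look and compute and a tool call to move; the robot and the scene stay as the last step left them, time stands still between calls to the robot, and variables do not carry over. Pictures are saved under pics/ and viewed, at most 10 in all, crops included, and the job is handed in when it is done.

Besides the shell and the picture viewer there is one more tool, called after ">>>" as name(argument=value, ...) on one line, values as JSON. servo_tool: Moves the arm, as the interface text tells. Its arguments: {"type":"object","properties":{"dp":{"type":"array"},"spin":{"type":"array"},"fingers":{"type":"number"},"newtons":{"type":"number"}},"required":["dp","spin"]}

```bash
mkdir -p pics; ls; cat > h.py <<'E'
import numpy as np, cv2
from rig import ctrl
def save(name,fn):
    m=ctrl.camera_model(name); p,d=ctrl.snapshot(name)
    cv2.imwrite('pics/'+fn+'.png',p[:,:,::-1]); np.savez('pics/'+fn+'.npz',p=p,d=d,T=m['world_to_cam'],m=np.array([m['vertical_fov'],m['cx'],m['cy'],m['k1']]))
    return p,d
def cloud(fn):
    z=np.load('pics/'+fn+'.npz'); d=z['d']; fov,cx,cy,k1=z['m']; h,w=d.shape
    f=h/2/np.tan(np.radians(fov)/2); K=np.array([[f,0,cx],[0,f,cy],[0,0,1.]])
    v,u=np.mgrid[:h,:w]; uv=np.stack([u,v],-1).reshape(-1,1,2).astype(float)
    s=cv2.undistortPoints(uv,K,np.array([k1,0,0,0,0.])).reshape(h,w,2)
    P=np.dstack([s*d[...,None],d]); T=z['T']; R=T[:3,:3]
    W=(P-T[:3,3])@R; W[d==0]=np.nan
    return W
E
python3 - <<'E'
from h import *
save('top','top1'); save('scene','sc1'); 
import json;o=ctrl.get_obs();print(o, ctrl.hold_point_z)
print(ctrl.camera_model('top'))
E
```

```text
pics
{'time_s': 0.1, 'qpos': array([-1.29169802,  0.60004427, -0.00252491,  1.60005731,  0.00177492,
        0.94292478, -0.07980791]), 'joint_velocities': array([ 4.78327801e-05, -1.36982322e-03, -3.08463983e-05,  5.18396147e-04,
       -5.04576680e-04,  1.04484103e-03,  1.13832413e-04]), 'joint_efforts': array([ 4.12397800e-03, -7.77993536e+01,  1.56957138e+00, -2.58629143e+01,
        1.26230851e-02,  5.51585195e-03, -1.01913068e-05]), 'tool_pos': array([252.39930554, 679.13343049, 197.10158342]), 'tool_rot': array([-3.14016647e+00,  1.23247564e-04,  2.78581504e+00]), 'wrist_force': array([-0.73020566,  1.01966995,  0.03906837]), 'ft_torque': array([ 0.00667029, -0.00691591,  0.03767008]), 'grip_force': 0.0, 'opening': 85.2286273422239} 18.700000000000003
{'vertical_fov': 48.74867389555188, 'cx': 286.00777711294234, 'cy': 214.5326199116129, 'k1': -0.0562254959492131, 'world_to_cam': array([[-5.47488112e-03, -9.99840853e-01,  1.69792086e-02,
         2.75732013e+01],
       [-9.99436313e-01,  4.90868227e-03, -3.32108492e-02,
         5.92070866e+02],
       [ 3.31222183e-02, -1.71514631e-02, -9.99304131e-01,
         1.07216308e+03],
       [ 0.00000000e+00,  0.00000000e+00,  0.00000000e+00,
         1.00000000e+00]])}
```

View pics/top1.png

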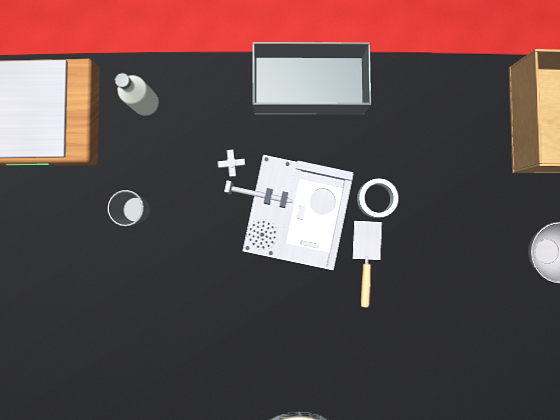

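View pics/sc1.png

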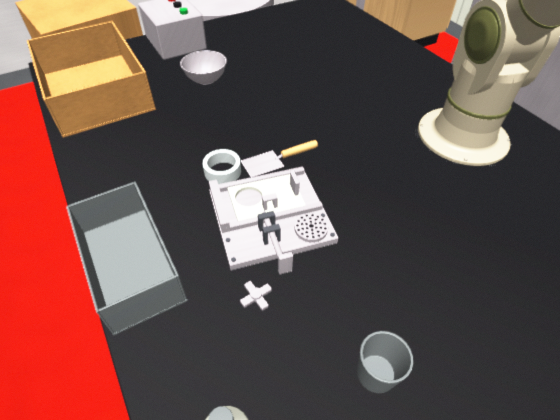

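The top view shows the bed at about (300,212), the end stop at the top (325,170), the bolt tab at (229,187), the plate tab at (309,243), the cutter at (231,162), and the disc at (262,235). The ring nut and scraper are to the right. Bed x points roughly along world +x. Next I'll measure from the depth.

```bash
cat > fit.py <<'E'
from h import *
from scipy.optimize import minimize
W=cloud('top1'); p=W.reshape(-1,3); p=p[np.isfinite(p).all(1)]
b=p[(p[:,0]>380)&(p[:,0]<800)&(p[:,1]>-120)&(p[:,1]<220)]
print('table z',np.median(b[b[:,2]<10][:,2]))
s=b[(b[:,2]>14)&(b[:,2]<26)]
im=np.zeros((500,500),np.uint8)
for q in s: cv2.circle(im,(int(q[0]-350),int(q[1]+200)),2,255,-1)
n,l,st,c=cv2.connectedComponentsWithStats(im); k=1+st[1:,4].argmax()
ys,xs=np.where(l==k); r=cv2.minAreaRect(np.c_[xs+350,ys-200].astype(np.float32)); print('slab',r, st[k])
for nm,lo,hi in [('bolt tab top',84,97),('plate tab top',68,80),('guides',58,66)]:
    t=b[(b[:,2]>lo)&(b[:,2]<hi)]; print(nm,len(t),t.mean(0).round(1),t.min(0).round(),t.max(0).round())
E
python3 fit.py
```

```text
table z -0.5527801664000248
slab ((580.3145141601562, 0.424560546875), (217.8954620361328, 200.64491271972656), 77.84506225585938) [  113    78   195   249 12538]
bolt tab top 59 [651.8 151.   90.6] [639. 144.  85.] [664. 157.  95.]
plate tab top 85 [538.5  -6.7  73.2] [518. -42.  68.] [663. 149.  79.]
guides 285 [618.6  31.5  62.5] [534. -19.  58.] [659. 152.  66.]
```

>>> servo_tool(dp=[[0, 0, 0], [-0.028, -0.052, 0], [-0.028, -0.052, 0], [-0.028, -0.052, 0], [-0.028, -0.052, 0], [-0.028, -0.052, 0], [-0.028, -0.052, 0], [-0.028, -0.052, 0]], spin=[-8.2, 0, 0, 0, 0, 0, 0, 0], fingers=0)

```text
time_s: 1.1
tool_pos: [367.6, 280.5, 197.9]
tool_rot: [-3.142, 0.0, 2.929]
wrist_force: [1.0, -0.2, 0.5]
opening: -0.1
grip_force: 0.0
```

>>> servo_tool(dp=[[-0.028, -0.052, 0], [-0.028, -0.052, 0], [-0.028, -0.052, 0], [-0.028, -0.052, 0], [0, 0, 0]], spin=[0, 0, 0, 0, 0])

```text
time_s: 1.72
tool_pos: [433.4, 51.1, 197.9]
tool_rot: [-3.14, 0.0, 2.921]
wrist_force: [-0.5, 0.0, -0.6]
opening: 0.2
grip_force: 0.0
```

```bash
python3 - <<'E'
from h import *
save('wrist','w1'); m=ctrl.camera_model('wrist')['world_to_cam']; print(-m[:3,:3].T@m[:3,3], m[2,:3]); print(ctrl.get_obs()['tool_pos'])
E
```

```text
[359.51393665  68.80341999 373.53034178] [ 0.28347904 -0.06397635 -0.95684203]
[433.02821396  53.61933981 197.81537601]
```

View pics/w1.png

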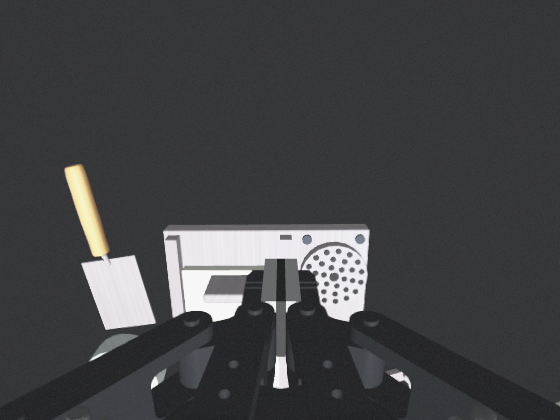

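The wrist view shows the bed's rear edge at row ≈228, from col 165 to 368, level in the picture. The plate tab is at about (235,288), partly behind the fingers, the disc is at (333,277) and the scraper is at left. I'll get the rear edge, corners and tab from depth.

```bash
cat > fit2.py <<'E'
from h import *
W=cloud('w1')
z=W[...,2]
# rear edge: per column, first row with z>14
E=[]
for u in range(172,362,4):
    v=np.where((z[200:260,u]>13))[0]
    if len(v): E.append(W[200+v[0]+1,u,:])
E=np.array(E); c=np.polyfit(E[:,1],E[:,0],1); yaw=-np.arctan(c[0]); print('edge yaw',yaw, 'z',np.median(E[:,2]),'res',np.std(E[:,0]-np.polyval(c,E[:,1])))
# side edges of slab along rows 230..236
L=[];Rr=[]
for v in range(232,242):
    g=np.where(z[v,120:420]>13)[0]+120; L.append(W[v,g[0]]);Rr.append(W[v,g[-1]])
L=np.median(L,0);Rr=np.median(Rr,0);print('L',L,'R',Rr,'width',np.linalg.norm((Rr-L)[:2]))
yaw=-0.5*(-yaw)*0+yaw
for y in (yaw,-0.212):
    R=np.array([[np.cos(y),-np.sin(y)],[np.sin(y),np.cos(y)]])
    ec=R.T@E[:,:2].mean(0); mid=R.T@((L+Rr)[:2]/2)
    o=R@np.array([ec[0]+110, mid[1]-37.5]); print('yaw',y,'origin',o)
    for n in ('w1','top1'):
        q=cloud(n).reshape(-1,3); q=q[np.isfinite(q).all(1)]; b=np.c_[(q[:,:2]-o)@R,q[:,2]]
        for nm,bx,zz in [('ptab',(-125,-50,-30,30),(69,79)),('btab',(0,50,165,230),(86,97)),('stop',(85,135,-75,75),(45,55)),('slabtop',(-130,130,70,160),(15,25))]:
            s=b[(b[:,0]>bx[0])&(b[:,0]<bx[1])&(b[:,1]>bx[2])&(b[:,1]<bx[3])&(b[:,2]>zz[0])&(b[:,2]<zz[1])]
            if len(s)>5: print(n,nm,len(s),np.percentile(s,[3,50,97],axis=0).round(1).tolist())
E
python3 fit2.py
```

```text
edge yaw -0.21265538238859377 z 17.664526797727166 res 0.34231104352424707
L [466.48746758 -83.09587248  19.51647847] R [513.32330687 125.16522396  19.27083585] width 213.46259656165657
yaw -0.21265538238859377 origin [582.39043946 -37.29889497]
w1 ptab 403 [[-66.9, -17.9, 70.0], [-63.4, -1.7, 73.3], [-57.8, 15.8, 74.6]]
w1 slabtop 2211 [[-109.9, 72.0, 17.5], [-94.8, 115.5, 19.7], [-7.2, 143.2, 23.2]]
top1 ptab 75 [[-63.0, -17.4, 69.8], [-58.7, -0.2, 73.4], [-53.9, 17.3, 76.7]]
top1 btab 57 [[16.5, 194.1, 86.6], [28.1, 198.9, 90.9], [40.0, 203.4, 94.1]]
top1 stop 454 [[102.7, -59.9, 46.2], [111.3, 0.3, 49.4], [120.1, 59.0, 52.8]]
top1 slabtop 2086 [[-102.0, 71.8, 16.0], [42.0, 106.9, 19.5], [118.0, 141.9, 23.3]]
yaw -0.212 origin [582.42883787 -37.23830973]
w1 ptab 403 [[-67.0, -18.0, 70.0], [-63.5, -1.7, 73.3], [-57.8, 15.8, 74.6]]
w1 slabtop 2210 [[-109.8, 72.0, 17.5], [-94.7, 115.5, 19.7], [-7.1, 143.2, 23.2]]
top1 ptab 75 [[-63.0, -17.4, 69.8], [-58.7, -0.2, 73.4], [-54.0, 17.3, 76.7]]
top1 btab 57 [[16.6, 194.0, 86.6], [28.2, 198.8, 90.9], [40.1, 203.3, 94.1]]
top1 stop 454 [[102.6, -60.1, 46.2], [111.3, 0.2, 49.4], [120.0, 58.8, 52.8]]
top1 slabtop 2084 [[-102.0, 71.8, 16.0], [41.9, 106.8, 19.5], [118.1, 141.8, 23.3]]
```

>>> servo_tool(dp=[[-0.037, -0.028, 0], [-0.037, -0.028, 0], [0, 0, 0.05], [0, 0, 0.05], [0, 0, 0.03], [0, 0, 0.018], [0, 0, 0], [0, 0, 0]], spin=[-0.4, 0, 0, 0, 0, 0, 0, 0])

```text
time_s: 2.78
tool_pos: [493.9, -13.7, 50.4]
tool_rot: [3.141, 0.0, 2.937]
wrist_force: [-0.2, 0.6, 0.2]
opening: -0.2
grip_force: 0.0
```

```bash
cat > st.py <<'E'
from h import *
o=ctrl.get_obs(); y=-0.2127; R=np.array([[np.cos(y),-np.sin(y)],[np.sin(y),np.cos(y)]])
print('t',o['time_s'],'bed xy',((o['tool_pos'][:2]-[583,-37])@R).round(1),'z',o['tool_pos'][2].round(1),'F bed',(o['wrist_force'][:2]@R).round(1),o['wrist_force'][2].round(1),'yaw',o['tool_rot'][2]-np.pi)
E
python3 st.py
```

```text
t 2.775 bed xy [-92.   4.] z 50.4 F bed [-0.3  0.6] 0.2 yaw -0.20431135687194013
```

>>> servo_tool(dp=[[-0.003, -0.004, 0], [-0.003, 0, 0], [-0.003, 0, 0], [-0.002, 0, 0], [-0.002, 0, 0], [-0.002, 0, 0]], spin=[0.5, 0, 0, 0, 0, 0])

```text
time_s: 3.52
tool_pos: [507.6, -21.8, 49.9]
tool_rot: [-3.142, -0.0, 2.927]
wrist_force: [-0.5, -1.1, -0.1]
opening: -0.1
grip_force: 0.0
```

>>> servo_tool(dp=[[-0.002, 0, 0], [-0.002, 0, 0], [-0.002, 0, 0]], spin=[0, 0, 0])

```text
time_s: 3.9
tool_pos: [513.5, -23.1, 49.9]
tool_rot: [-3.142, 0.0, 2.927]
wrist_force: [-0.8, 0.7, -0.5]
opening: 0.2
grip_force: 0.0
```

```bash
python3 st.py
```

```text
t 3.9 bed xy [-70.9  -1.1] z 49.9 F bed [-0.9  0.5] -0.5 yaw -0.214457116409827
```

>>> servo_tool(dp=[[-0.002, 0, 0], [-0.002, 0, 0]], spin=[0, 0])

```text
time_s: 4.15
tool_pos: [517.4, -23.9, 49.9]
tool_rot: [-3.142, 0.0, 2.927]
wrist_force: [-0.1, 0.2, -0.0]
opening: 0.1
grip_force: 0.0
```

>>> servo_tool(dp=[[-0.002, 0, 0], [-0.002, 0, 0]], spin=[0, 0])

```text
time_s: 4.4
tool_pos: [521.3, -24.8, 49.9]
tool_rot: [3.142, 0.0, 2.927]
wrist_force: [-0.3, 0.4, 0.4]
opening: -0.3
grip_force: 0.0
```

```bash
python3 st.py; python3 - <<'E'
from h import *
p,d=save('scene','sc2'); cv2.imwrite('pics/sc2c.png',cv2.resize(p[130:300,180:360,::-1],None,fx=3.3,fy=3.3))
E
```

```text
t 4.4 bed xy [-62.9  -1.1] z 49.9 F bed [-0.4  0.3] 0.4 yaw -0.21434856727309626
```

View pics/sc2c.png

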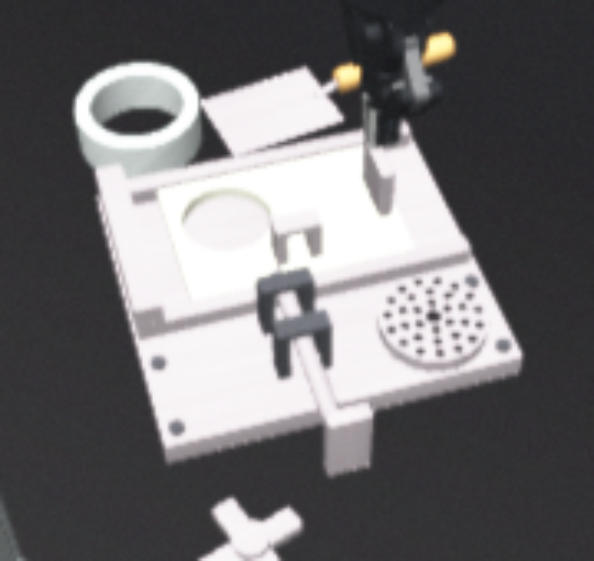

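The scene crop shows the fingers just behind the plate tab at about (380,170), with a gap at the plate's front by the end stop. I'll check by depth whether the plate has moved.

```bash
cat > tabs.py <<'E'
from h import *
import sys
y=-0.2127; R=np.array([[np.cos(y),-np.sin(y)],[np.sin(y),np.cos(y)]])
for n in sys.argv[1:]:
    q=cloud(n).reshape(-1,3); q=q[np.isfinite(q).all(1)]; b=np.c_[(q[:,:2]-[583,-37])@R,q[:,2]]
    for nm,bx,zz in [('ptab face/top',(-80,-30,-25,25),(45,77)),('keeper',(-40,45,20,46),(55,70)),('btab',(0,55,150,230),(50,97)),('stop top',(85,135,-70,70),(46,54))]:
        s=b[(b[:,0]>bx[0])&(b[:,0]<bx[1])&(b[:,1]>bx[2])&(b[:,1]<bx[3])&(b[:,2]>zz[0])&(b[:,2]<zz[1])]
        if len(s)>5: print(n,nm,len(s),np.percentile(s,[3,50,97],axis=0).round(1).tolist())
E
python3 tabs.py sc1 sc2 top1
```

```text
sc1 ptab face/top 151 [[-65.3, -17.5, 46.4], [-58.0, 6.6, 68.5], [-55.8, 20.2, 75.9]]
sc1 keeper 126 [[-9.6, 24.1, 55.8], [5.4, 35.3, 64.2], [20.1, 40.6, 66.4]]
sc1 btab 303 [[14.3, 154.8, 51.4], [27.1, 204.2, 72.3], [38.4, 205.9, 93.3]]
sc1 stop top 393 [[100.7, -57.9, 48.2], [109.5, 7.6, 50.7], [118.0, 62.7, 52.8]]
sc2 ptab face/top 131 [[-65.3, -14.7, 46.4], [-57.1, 10.5, 65.4], [-55.8, 20.8, 75.4]]
sc2 keeper 125 [[-9.7, 24.3, 56.5], [5.7, 35.5, 64.0], [20.3, 40.7, 66.6]]
sc2 btab 303 [[14.0, 154.4, 51.2], [27.0, 204.0, 72.8], [38.4, 205.8, 93.2]]
sc2 stop top 390 [[100.7, -58.5, 48.0], [109.4, 7.1, 50.8], [117.9, 62.6, 52.8]]
top1 ptab face/top 82 [[-63.5, -17.7, 53.2], [-58.8, 0.9, 73.2], [-54.2, 17.9, 76.7]]
top1 keeper 102 [[-7.9, 22.8, 59.2], [7.0, 30.6, 63.6], [21.5, 37.8, 67.0]]
top1 btab 163 [[15.3, 152.9, 50.3], [27.2, 193.5, 56.4], [38.8, 202.4, 93.2]]
top1 stop top 440 [[102.1, -60.4, 46.6], [110.7, -0.6, 49.5], [119.5, 58.6, 52.7]]
```

```bash
python3 - <<'E'
from h import *
y=-0.2127; R=np.array([[np.cos(y),-np.sin(y)],[np.sin(y),np.cos(y)]])
for n in ['sc1','sc2']:
    q=cloud(n).reshape(-1,3); q=q[np.isfinite(q).all(1)]; b=np.c_[(q[:,:2]-[583,-37])@R,q[:,2]]
    for zl in range(35,150,10):
        s=b[(b[:,0]>-130)&(b[:,0]<-40)&(abs(b[:,1])<40)&(b[:,2]>zl)&(b[:,2]<zl+10)]
        if len(s)>3: print(n,zl,len(s),np.percentile(s,[3,50,97],axis=0).round(1)[:,:2].tolist())
E
python3 st.py
```

```text
sc1 35 36 [[-64.3, -32.0], [-56.3, 9.5], [-44.5, 20.9]]
sc1 45 32 [[-63.6, -13.8], [-56.5, 10.4], [-55.7, 20.1]]
sc1 55 32 [[-63.6, -16.1], [-56.9, 12.2], [-55.8, 20.1]]
sc1 65 64 [[-65.5, -17.7], [-59.2, 5.7], [-56.1, 20.7]]
sc1 75 24 [[-63.9, -18.0], [-61.4, -0.2], [-56.4, 19.5]]
sc2 35 34 [[-64.2, -27.6], [-56.3, 9.8], [-41.4, 25.1]]
sc2 45 31 [[-63.7, -13.6], [-56.6, 13.5], [-55.8, 21.0]]
sc2 55 32 [[-63.8, -14.6], [-56.7, 14.2], [-55.9, 20.7]]
sc2 65 60 [[-65.6, -15.2], [-58.6, 10.8], [-55.9, 20.5]]
sc2 75 11 [[-68.3, -1.7], [-60.5, 4.5], [-57.1, 12.3]]
sc2 85 22 [[-73.9, -5.5], [-56.0, 4.6], [-52.2, 11.0]]
sc2 95 42 [[-73.3, -6.9], [-58.0, 8.6], [-52.2, 11.9]]
sc2 105 36 [[-68.3, -5.4], [-57.5, 10.0], [-52.1, 12.6]]
sc2 115 11 [[-55.2, -10.0], [-51.9, -0.0], [-51.1, 6.2]]
sc2 125 43 [[-69.7, -29.9], [-51.2, 6.0], [-49.0, 31.5]]
sc2 135 36 [[-69.3, -38.3], [-51.2, 14.6], [-49.8, 36.8]]
sc2 145 59 [[-64.9, -37.8], [-51.0, 14.7], [-45.5, 37.2]]
t 4.45 bed xy [-62.6  -1. ] z 49.9 F bed [ 0.4 -0.3] 0.3 yaw -0.2144046089296987
```

```bash
python3 - <<'E'
from h import *
save('wrist','w2'); p=np.load('pics/w2.npz')['p']; cv2.imwrite('pics/w2.png',p[:,:,::-1])
o=ctrl.get_obs(); y=-0.2127; R=np.array([[np.cos(y),-np.sin(y)],[np.sin(y),np.cos(y)]])
print(o['tool_pos'])
for n,t in [('w1',[433,53.6,197.8]),('w2',o['tool_pos'])]:
    W=cloud(n); 
    for v in range(240,420,12): 
        w=W[v,270]-t; w2=W[v,290]-t; print(n,v,*[(np.r_[a[:2]@R,a[2]]).round(0) for a in (w,w2)])
E
```

```text
[521.43070349 -24.79469999  49.90079049]
w1 240 [  66.  -15. -177.] [  61.    5. -164.]
w1 252 [  80.  -16. -179.] [  74.    5. -164.]
w1 264 [-11.  -8.  43.] [-11.   0.  43.]
w1 276 [-11.  -7.  53.] [-11.   0.  53.]
w1 288 [-11.  -7.  62.] [-11.  -0.  61.]
w1 300 [-11.  -7.  70.] [-11.  -0.  70.]
w1 312 [-12.  -7.  79.] [-12.  -0.  79.]
w1 324 [-13.  -6.  86.] [-12.  -1.  84.]
w1 336 [-11.  -6.  89.] [-9. -1. 86.]
w1 348 [-1. -7. 82.] [nan nan nan]
w1 360 [ 3. -7. 82.] [ 3. -0. 82.]
w1 372 [ 8. -7. 82.] [ 8. -0. 82.]
w1 384 [ 7. -7. 88.] [ 8. -1. 87.]
w1 396 [-11.  -6. 111.] [-11.  -1. 111.]
w1 408 [-11.  -5. 115.] [-11.  -1. 115.]
w2 240 [-4. -7. -2.] [-4.  4. -3.]
w2 252 [-4. -6. 13.] [-4.  3. 12.]
w2 264 [-12.  -5.  43.] [-12.   3.  43.]
w2 276 [-11.  -5.  52.] [-12.   2.  53.]
w2 288 [-12.  -5.  62.] [-12.   2.  62.]
w2 300 [-12.  -5.  70.] [-11.   2.  69.]
w2 312 [-13.  -4.  79.] [-13.   2.  79.]
w2 324 [-13.  -4.  85.] [-13.   2.  85.]
w2 336 [-11.  -4.  88.] [-10.   2.  86.]
w2 348 [-2. -4. 81.] [-1.  2. 81.]
w2 360 [ 2. -4. 82.] [ 3.  2. 81.]
w2 372 [ 6. -4. 84.] [ 7.  2. 83.]
w2 384 [ 7. -4. 88.] [ 6.  2. 88.]
w2 396 [-12.  -3. 111.] [-11.   1. 110.]
w2 408 [-12.  -3. 115.] [-11.   1. 114.]
```

View pics/w2.png

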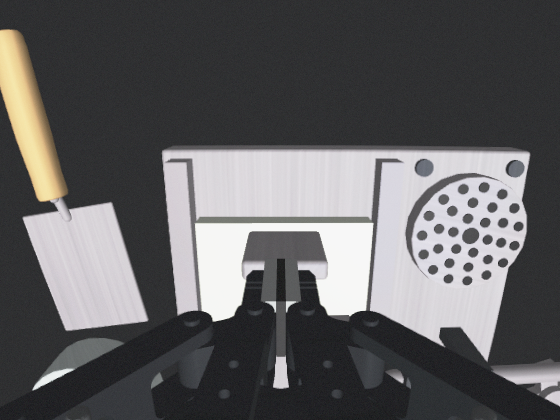

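The camera clouds agree that the real fingertips end about 40 mm above the reported TCP. That explains why there was no contact: the fingers are above the tab. I'll back off, descend in a guarded way and check again.

>>> servo_tool(dp=[[0.016, 0, 0], [0.016, 0, 0], [0, 0, 0.012], [0, 0, 0.012], [0, 0, 0]], spin=[0, 0, 0, 0, 0])

```text
time_s: 5.12
tool_pos: [489.7, -18.0, 24.6]
tool_rot: [-3.141, -0.002, 2.927]
wrist_force: [0.3, 0.4, 0.6]
opening: -0.4
grip_force: 0.0
```

```bash
python3 st.py; python3 - <<'E'
from h import *
p,d=save('scene','sc3'); save('wrist','w3')
print(ctrl.get_obs()['qpos'].round(2))
y=-0.2127; R=np.array([[np.cos(y),-np.sin(y)],[np.sin(y),np.cos(y)]])
q=cloud('sc3').reshape(-1,3); q=q[np.isfinite(q).all(1)]; b=np.c_[(q[:,:2]-[583,-37])@R,q[:,2]]
for zl in range(35,130,8):
        s=b[(b[:,0]>-130)&(b[:,0]<-70)&(abs(b[:,1])<22)&(b[:,2]>zl)&(b[:,2]<zl+8)]
        if len(s)>3: print(zl,len(s),np.percentile(s,[3,50,97],axis=0).round(1)[:,:2].tolist())
W=cloud('w3')
for v in range(236,280,4):
    a=W[v,270]; print(v,((a[:2]-[583,-37])@R).round(),a[2].round())
z=W[...,2]
# lateral extents of the fingers
for v in (268,280,292,304,316):
    s=W[v]; m=np.abs((s[:,:2]-[583,-37])@R@np.array([1,0])+106)<15
    yy=((s[m][:,:2]-[583,-37])@R)[:,1]; print(v,'finger y',yy.min().round(),yy.max().round(),np.median(s[m][:,2]).round())
E
```

```text
t 5.125 bed xy [-95.2  -1.1] z 24.6 F bed [0.3 0.5] 0.6 yaw -0.2144038239008097
[-0.1   0.61  0.03  2.27 -0.06  0.26  1.33]
59 10 [[-104.5, -6.3], [-87.8, 5.5], [-84.0, 9.0]]
67 28 [[-100.8, -3.1], [-88.9, 8.9], [-84.0, 12.1]]
75 31 [[-102.0, -4.6], [-88.9, 9.9], [-84.4, 13.0]]
83 29 [[-101.3, -6.7], [-87.9, 6.5], [-83.7, 12.9]]
99 18 [[-93.2, -9.3], [-83.1, 0.4], [-81.4, 11.4]]
107 30 [[-96.5, -14.4], [-85.2, 11.5], [-82.3, 19.3]]
115 16 [[-97.5, -10.5], [-84.3, 14.5], [-78.7, 16.4]]
123 42 [[-98.6, -13.5], [-81.9, 14.5], [-77.4, 16.8]]
236 [-101.   -8.] 20.0
240 [-98.  -8.] 20.0
244 [-96.  -8.] 20.0
248 [-94.  -8.] 20.0
252 [-91.  -8.] 19.0
256 [-89.  -8.] 21.0
260 [-107.   -7.] 64.0
264 [-107.   -6.] 67.0
268 [-107.   -6.] 72.0
272 [-107.   -6.] 75.0
276 [-107.   -6.] 78.0
268 finger y -9.0 4.0 71.0
280 finger y -16.0 11.0 80.0
292 finger y -16.0 11.0 86.0
304 finger y -15.0 11.0 99.0
316 finger y -34.0 29.0 106.0
```

>>> servo_tool(dp=[[0, 0.001, 0.009], [-0.003, 0, 0.009], [-0.003, 0, 0], [-0.003, 0, 0], [-0.001, 0, 0]], spin=[0, 0, 0, 0, 0])

```text
time_s: 5.85
tool_pos: [500.3, -19.2, 8.1]
tool_rot: [3.141, 0.001, 2.927]
wrist_force: [1.0, 0.6, 0.7]
opening: 0.3
grip_force: 0.0
```

>>> servo_tool(dp=[[-0.0015, 0, 0], [-0.0015, 0, 0]], spin=[0, 0])

```text
time_s: 6.1
tool_pos: [502.9, -19.7, 8.1]
tool_rot: [3.142, 0.0, 2.927]
wrist_force: [0.5, 0.1, -0.2]
opening: -0.3
grip_force: 0.0
```

>>> servo_tool(dp=[[-0.0015, 0, 0], [-0.0015, 0, 0]], spin=[0, 0])

```text
time_s: 6.35
tool_pos: [505.9, -20.4, 7.9]
tool_rot: [3.142, 0.0, 2.927]
wrist_force: [-0.1, -0.0, 0.0]
opening: -0.1
grip_force: 0.0
```

```bash
python3 st.py
```

```text
t 6.35 bed xy [-78.9  -0. ] z 7.9 F bed [-0. -0.] 0.0 yaw -0.21439900141734425
```

Contact is imminent: the front face is near −68 and the tab's rear face near −67.

>>> servo_tool(dp=[[-0.0015, 0, 0], [-0.0015, 0, 0]], spin=[0, 0])

```text
time_s: 6.6
tool_pos: [507.9, -20.9, 7.8]
tool_rot: [-3.141, -0.002, 2.927]
wrist_force: [-5.8, 0.9, 3.8]
opening: 0.0
grip_force: 2.4
```

>>> servo_tool(dp=[[-0.0015, 0, 0], [-0.0015, 0, 0]], spin=[0, 0])

```text
time_s: 6.85
tool_pos: [509.3, -21.4, 7.8]
tool_rot: [-3.141, -0.004, 2.928]
wrist_force: [-6.3, 1.5, 4.9]
opening: -0.1
grip_force: 3.1
```

>>> servo_tool(dp=[[-0.0015, 0, 0], [-0.0015, 0, 0]], spin=[0, 0])

```text
time_s: 7.1
tool_pos: [512.4, -22.2, 7.8]
tool_rot: [-3.141, -0.004, 2.927]
wrist_force: [-5.8, 1.3, 5.4]
opening: 0.2
grip_force: 3.1
```

```bash
python3 st.py
```

```text
t 7.1 bed xy [-72.2  -0.4] z 7.8 F bed [-6.   0.1] 5.4 yaw -0.2140955477928821
```

>>> servo_tool(dp=[[-0.0015, 0, 0], [-0.0015, 0, 0], [-0.0015, 0, 0], [-0.0015, 0, 0], [-0.0015, 0, 0], [-0.0015, 0, 0]], spin=[0, 0, 0, 0, 0, 0])

```text
time_s: 7.85
tool_pos: [521.0, -24.1, 7.8]
tool_rot: [-3.141, -0.004, 2.927]
wrist_force: [-6.1, 1.7, 5.6]
opening: -0.5
grip_force: 3.2
```

>>> servo_tool(dp=[[-0.001, 0, 0], [-0.001, 0, 0], [-0.001, 0, 0]], spin=[0, 0, 0])

```text
time_s: 8.22
tool_pos: [523.9, -24.7, 7.8]
tool_rot: [-3.141, -0.004, 2.928]
wrist_force: [-6.5, 1.1, 6.0]
opening: 0.1
grip_force: 3.2
```

>>> servo_tool(dp=[[-0.001, 0, 0]], spin=[0])

```text
time_s: 8.35
tool_pos: [524.9, -24.9, 7.8]
tool_rot: [-3.141, -0.004, 2.927]
wrist_force: [-6.6, 1.3, 6.1]
opening: -0.0
grip_force: 3.2
```

```bash
python3 st.py
```

```text
t 8.35 bed xy [-59.3  -0.4] z 7.8 F bed [-6.8 -0.1] 6.1 yaw -0.21411689228972097
```

>>> servo_tool(dp=[[-0.001, 0, 0]], spin=[0])

```text
time_s: 8.48
tool_pos: [525.9, -25.1, 7.8]
tool_rot: [-3.141, -0.004, 2.927]
wrist_force: [-6.6, 1.6, 5.6]
opening: -0.3
grip_force: 3.3
```

>>> servo_tool(dp=[[-0.001, 0, 0]], spin=[0])

```text
time_s: 8.6
tool_pos: [526.9, -25.3, 7.8]
tool_rot: [-3.141, -0.004, 2.927]
wrist_force: [-6.1, 1.6, 5.4]
opening: 0.1
grip_force: 3.2
```

>>> servo_tool(dp=[[-0.0005, 0, 0]], spin=[0])

```text
time_s: 8.72
tool_pos: [527.0, -25.3, 7.8]
tool_rot: [-3.141, -0.005, 2.928]
wrist_force: [-7.6, 2.3, 7.9]
opening: 0.1
grip_force: 4.0
```

```bash
python3 st.py
```

```text
t 8.725 bed xy [-57.2  -0.4] z 7.8 F bed [-7.9  0.6] 7.9 yaw -0.21402076763446543
```

>>> servo_tool(dp=[[-0.0007, 0, 0]], spin=[0])

```text
time_s: 8.85
tool_pos: [527.0, -25.4, 7.8]
tool_rot: [-3.141, -0.006, 2.928]
wrist_force: [-10.0, 1.8, 8.7]
opening: -0.1
grip_force: 5.1
```

>>> servo_tool(dp=[[-0.0005, 0, 0], [0, 0, 0], [0, 0, 0]], spin=[0, 0, 0])

```text
time_s: 9.22
tool_pos: [526.9, -25.4, 7.7]
tool_rot: [-3.141, -0.007, 2.928]
wrist_force: [-9.1, 2.4, 8.5]
opening: 0.0
grip_force: 5.2
```

```bash
python3 st.py; python3 -c "
from h import *
save('scene','sc4');save('top','top4')"; python3 tabs.py sc4 top4
```

```text
t 9.225 bed xy [-57.3  -0.5] z 7.7 F bed [-9.4  0.4] 8.5 yaw -0.2137575456674834
sc4 ptab face/top 209 [[-62.2, -16.8, 46.7], [-40.7, 10.2, 66.3], [-36.0, 19.8, 75.8]]
sc4 keeper 128 [[9.8, 23.7, 56.7], [24.6, 34.9, 64.3], [39.9, 40.6, 66.6]]
sc4 btab 307 [[14.2, 154.0, 50.8], [26.9, 204.2, 72.6], [38.6, 205.9, 93.3]]
sc4 stop top 394 [[100.8, -58.4, 48.1], [109.4, 7.1, 50.8], [118.0, 62.2, 52.7]]
top4 keeper 103 [[12.2, 23.1, 60.1], [26.9, 30.6, 63.5], [41.7, 37.9, 67.1]]
top4 btab 160 [[15.4, 152.8, 50.6], [27.4, 193.3, 56.5], [38.5, 202.3, 93.3]]
top4 stop top 438 [[102.3, -59.8, 46.7], [110.9, -0.7, 49.7], [119.4, 58.6, 52.9]]
```

The plate is seated: force rises with no further motion, at the predicted x. Now I'll retreat, lift and go behind the bolt tab with the tool turned by 90°.

>>> servo_tool(dp=[[0.005, 0, 0], [0.015, 0, 0], [0, 0, -0.05], [0, 0, -0.05], [-0.02, 0.0465, 0], [-0.02, 0.0465, 0], [-0.02, 0.0465, 0], [-0.02, 0.0465, 0]], spin=[0, 0, 0, 0, 0, 0, 0, 0])

```text
time_s: 10.32
tool_pos: [629.3, 144.5, 107.8]
tool_rot: [-3.142, 0.0, 2.927]
wrist_force: [0.6, -1.2, 0.3]
opening: -0.3
grip_force: 0.0
```

>>> servo_tool(dp=[[-0.02, 0.0465, 0], [0, 0, 0], [0, 0, 0], [0, 0, 0], [0, 0, 0], [0, 0, 0], [0, 0, 0]], spin=[0, 10, 10, 10, 10, 10, 10])

```text
time_s: 11.2
tool_pos: [657.8, 184.2, 107.5]
tool_rot: [-3.141, 0.0, 1.874]
wrist_force: [-0.0, -0.1, -0.6]
opening: -0.2
grip_force: 0.0
```

>>> servo_tool(dp=[[0, 0, 0], [0, 0, 0], [0, 0, 0], [0, 0, 0]], spin=[10, 10, 10, 0])

```text
time_s: 11.7
tool_pos: [657.8, 184.5, 107.4]
tool_rot: [-3.141, 0.001, 1.358]
wrist_force: [-0.0, 1.1, -0.9]
opening: -0.4
grip_force: 0.0
```

```bash
python3 st.py; python3 -c "
from h import *
save('wrist','w5')"; python3 tabs.py w5
```

```text
t 11.7 bed xy [ 26.4 232.3] z 107.4 F bed [-0.3  1.1] -0.9 yaw -1.783860912070799
w5 btab 377 [[12.3, 203.4, 50.8], [23.7, 204.6, 58.9], [37.1, 205.2, 76.4]]
```

View pics/w5.png

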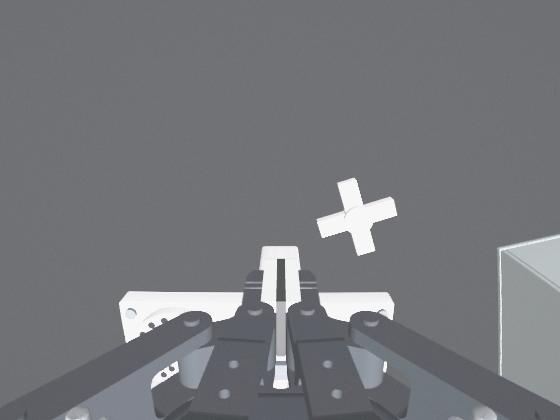

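The wrist view shows the bolt tab at (280,250), in line with the fingers. The cutter at (357,215) is clear to the side and low. I'll descend behind the tab and approach.

>>> servo_tool(dp=[[0, -0.001, 0.04], [0, 0, 0.03], [0, 0, 0.015], [0, 0, 0], [-0.005, 0, 0], [-0.004, 0, 0], [-0.002, 0, 0], [0, 0, 0]], spin=[0, 0, 0, 0, 0, 0, 0, 0])

```text
time_s: 12.75
tool_pos: [655.4, 173.6, 23.3]
tool_rot: [3.141, -0.0, 1.356]
wrist_force: [0.4, 0.3, -0.6]
opening: 0.2
grip_force: 0.0
```

>>> servo_tool(dp=[[-0.0015, 0, 0], [-0.0015, 0, 0]], spin=[0, 0])

```text
time_s: 13.0
tool_pos: [654.5, 170.9, 22.9]
tool_rot: [3.142, 0.0, 1.357]
wrist_force: [0.0, 0.0, 0.7]
opening: 0.3
grip_force: 0.0
```

>>> servo_tool(dp=[[-0.0015, 0, 0], [-0.0015, 0, 0]], spin=[0, 0])

```text
time_s: 13.25
tool_pos: [654.3, 169.7, 22.9]
tool_rot: [3.141, -0.002, 1.357]
wrist_force: [1.7, 7.8, -1.2]
opening: 0.0
grip_force: 3.9
```

```bash
python3 st.py
```

```text
t 13.25 bed xy [ 26.  217.1] z 22.9 F bed [-0.  8.] -1.2 yaw -1.7841313484632089
```

>>> servo_tool(dp=[[-0.001, 0, 0], [-0.001, 0, 0]], spin=[0, 0])

```text
time_s: 13.5
tool_pos: [654.3, 169.8, 23.0]
tool_rot: [3.141, -0.004, 1.359]
wrist_force: [3.2, 11.5, -2.5]
opening: 0.0
grip_force: 6.0
```

>>> servo_tool(dp=[[-0.001, 0, 0], [-0.001, 0, 0]], spin=[0, 0])

```text
time_s: 13.75
tool_pos: [654.0, 168.6, 23.0]
tool_rot: [3.141, -0.005, 1.36]
wrist_force: [3.0, 11.9, -3.4]
opening: 0.4
grip_force: 6.0
```

>>> servo_tool(dp=[[-0.001, 0, 0], [-0.001, 0, 0]], spin=[0, 0])

```text
time_s: 14.0
tool_pos: [653.6, 166.6, 23.0]
tool_rot: [3.141, -0.005, 1.36]
wrist_force: [3.5, 10.9, -2.6]
opening: -0.0
grip_force: 6.0
```

```bash
python3 st.py
```

```text
t 14.0 bed xy [ 26.  213.9] z 23.0 F bed [ 1.1 11.4] -2.6 yaw -1.7820396642894907
```

>>> servo_tool(dp=[[-0.0015, 0, 0], [-0.0015, 0, 0], [-0.0015, 0, 0], [-0.0015, 0, 0], [-0.0015, 0, 0], [-0.0015, 0, 0]], spin=[0, 0, 0, 0, 0, 0])

```text
time_s: 14.75
tool_pos: [651.7, 157.8, 23.0]
tool_rot: [3.141, -0.005, 1.36]
wrist_force: [4.2, 11.2, -3.0]
opening: 0.3
grip_force: 6.0
```

>>> servo_tool(dp=[[-0.001, 0, 0], [-0.001, 0, 0], [-0.001, 0, 0]], spin=[0, 0, 0])

```text
time_s: 15.12
tool_pos: [651.1, 154.9, 23.0]
tool_rot: [3.141, -0.005, 1.36]
wrist_force: [3.2, 11.1, -2.9]
opening: 0.0
grip_force: 6.0
```

>>> servo_tool(dp=[[-0.001, 0, 0], [-0.001, 0, 0], [-0.001, 0, 0]], spin=[0, 0, 0])

```text
time_s: 15.5
tool_pos: [650.4, 151.9, 22.9]
tool_rot: [3.141, -0.005, 1.36]
wrist_force: [2.6, 11.7, -2.8]
opening: -0.1
grip_force: 6.0
```

>>> servo_tool(dp=[[-0.001, 0, 0], [-0.001, 0, 0], [-0.001, 0, 0]], spin=[0, 0, 0])

```text
time_s: 15.88
tool_pos: [649.7, 149.0, 22.9]
tool_rot: [3.141, -0.004, 1.36]
wrist_force: [3.6, 11.3, -2.9]
opening: 0.1
grip_force: 6.0
```

```bash
python3 st.py
```

```text
t 15.875 bed xy [ 26.  195.9] z 22.9 F bed [ 1.1 11.8] -2.9 yaw -1.7819606365963332
```

Force is steady at about 12 N, and the nose is entering the keeper without rubbing.

>>> servo_tool(dp=[[-0.001, 0, 0], [-0.001, 0, 0], [-0.001, 0, 0], [-0.001, 0, 0]], spin=[0, 0, 0, 0])

```text
time_s: 16.38
tool_pos: [648.9, 145.1, 22.9]
tool_rot: [3.141, -0.004, 1.36]
wrist_force: [3.1, 11.3, -2.1]
opening: -0.0
grip_force: 6.0
```

>>> servo_tool(dp=[[-0.001, 0, 0], [-0.001, 0, 0], [-0.001, 0, 0], [-0.001, 0, 0]], spin=[0, 0, 0, 0])

```text
time_s: 16.88
tool_pos: [648.1, 141.2, 22.9]
tool_rot: [3.141, -0.004, 1.36]
wrist_force: [3.0, 12.4, -2.2]
opening: 0.0
grip_force: 6.0
```

>>> servo_tool(dp=[[-0.001, 0, 0], [-0.001, 0, 0], [-0.001, 0, 0], [-0.001, 0, 0]], spin=[0, 0, 0, 0])

```text
time_s: 17.38
tool_pos: [647.2, 137.3, 22.9]
tool_rot: [3.141, -0.004, 1.36]
wrist_force: [3.0, 11.8, -1.3]
opening: -0.2
grip_force: 6.0
```

>>> servo_tool(dp=[[-0.001, 0, 0], [-0.001, 0, 0]], spin=[0, 0])

```text
time_s: 17.62
tool_pos: [646.8, 135.3, 23.0]
tool_rot: [3.141, -0.004, 1.36]
wrist_force: [3.0, 11.9, -2.0]
opening: -0.4
grip_force: 6.0
```

```bash
python3 st.py
```

```text
t 17.625 bed xy [ 26.  181.9] z 23.0 F bed [ 0.5 12.2] -2.0 yaw -1.781981910398489
```

>>> servo_tool(dp=[[-0.001, 0, 0], [-0.001, 0, 0]], spin=[0, 0])

```text
time_s: 17.88
tool_pos: [646.4, 133.3, 23.0]
tool_rot: [3.141, -0.004, 1.36]
wrist_force: [3.8, 11.5, -2.1]
opening: -0.1
grip_force: 6.0
```

>>> servo_tool(dp=[[-0.001, 0, 0], [-0.001, 0, 0]], spin=[0, 0])

```text
time_s: 18.12
tool_pos: [645.9, 131.3, 23.0]
tool_rot: [3.141, -0.004, 1.36]
wrist_force: [3.6, 12.2, -2.3]
opening: 0.3
grip_force: 6.0
```

>>> servo_tool(dp=[[-0.001, 0, 0], [-0.001, 0, 0]], spin=[0, 0])

```text
time_s: 18.38
tool_pos: [645.5, 129.4, 22.9]
tool_rot: [3.141, -0.004, 1.36]
wrist_force: [3.9, 11.9, -3.4]
opening: -0.2
grip_force: 6.0
```

>>> servo_tool(dp=[[-0.001, 0, 0]], spin=[0])

```text
time_s: 18.5
tool_pos: [645.3, 128.4, 23.0]
tool_rot: [3.141, -0.004, 1.36]
wrist_force: [2.8, 12.3, -1.8]
opening: 0.0
grip_force: 6.0
```

```bash
python3 st.py
```

```text
t 18.5 bed xy [ 26.  174.8] z 23.0 F bed [ 0.2 12.6] -1.8 yaw -1.7819151560743576
```

>>> servo_tool(dp=[[-0.001, 0, 0]], spin=[0])

```text
time_s: 18.62
tool_pos: [645.1, 127.4, 23.0]
tool_rot: [3.141, -0.004, 1.36]
wrist_force: [3.4, 11.4, -2.6]
opening: 0.3
grip_force: 6.0
```

>>> servo_tool(dp=[[-0.001, 0, 0]], spin=[0])

```text
time_s: 18.75
tool_pos: [644.9, 126.4, 23.0]
tool_rot: [3.141, -0.004, 1.36]
wrist_force: [3.0, 11.7, -1.8]
opening: -0.3
grip_force: 6.0
```

>>> servo_tool(dp=[[-0.0007, 0, 0]], spin=[0])

```text
time_s: 18.88
tool_pos: [644.8, 126.4, 23.0]
tool_rot: [3.141, -0.005, 1.36]
wrist_force: [3.3, 14.6, -2.4]
opening: -0.0
grip_force: 7.4
```

```bash
python3 st.py
```

```text
t 18.875 bed xy [ 26.  172.8] z 23.0 F bed [ 0.1 15. ] -2.4 yaw -1.7815871885668306
```

Stopped at y ≈ 172.8, against about 172 predicted, with the force rising. One small confirming push, then back off.

>>> servo_tool(dp=[[-0.0006, 0, 0], [0, 0, 0], [0, 0, 0]], spin=[0, 0, 0])

```text
time_s: 19.25
tool_pos: [644.8, 126.4, 22.9]
tool_rot: [3.141, -0.006, 1.36]
wrist_force: [3.9, 13.8, -2.5]
opening: 0.6
grip_force: 7.6
```

```bash
python3 st.py
```

```text
t 19.25 bed xy [ 25.9 172.8] z 22.9 F bed [ 0.9 14.3] -2.5 yaw -1.7811002516027754
```

>>> servo_tool(dp=[[0.005, 0, 0], [0.02, 0, 0], [0.02, 0, 0], [0, 0, -0.05], [0, 0, -0.05], [0, 0, 0]], spin=[0, 0, 0, 0, 0, 0])

```text
time_s: 20.0
tool_pos: [655.7, 166.2, 126.8]
tool_rot: [3.136, -0.003, 1.357]
wrist_force: [0.6, -0.1, -1.1]
opening: -0.3
grip_force: 0.0
```

```bash
python3 st.py; python3 -c "
from h import *
p,d=save('scene','sc6'); cv2.imwrite('pics/sc6c.png',cv2.resize(p[130:300,180:360,::-1],None,fx=3.3,fy=3.3))"; python3 tabs.py sc6
```

```text
t 20.0 bed xy [ 28.2 214. ] z 126.8 F bed [0.6 0. ] -1.1 yaw -1.7842866142761027
sc6 keeper 26 [[26.5, 24.3, 61.3], [34.6, 28.2, 64.8], [40.0, 35.6, 66.3]]
sc6 btab 207 [[15.1, 153.1, 51.0], [28.8, 160.1, 74.3], [38.4, 161.7, 93.2]]
sc6 stop top 392 [[100.7, -57.8, 47.9], [109.4, 7.4, 50.7], [118.0, 62.7, 52.9]]
```

View pics/sc6c.png

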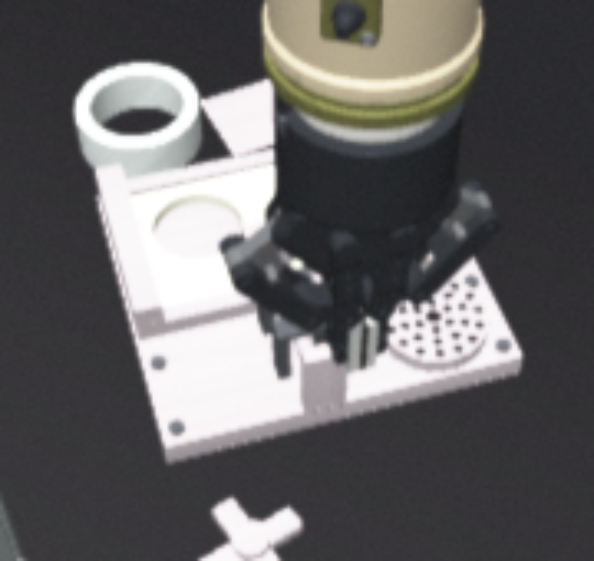

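The crop shows the plate against the end stop (125,240), the bolt tab driven in at (322,375), its outer face at y ≈ 161 mm (161 is home), and the arm clear.

```bash
python3 -c "
from rig import ctrl
print(ctrl.finish_job())"
```

```text
the job is handed in; nothing more can be done
None
```

The plate was pushed hard against the end stop first, then the bolt was pushed fully home through the keeper; measured wrist forces stayed below about 16 N, no other object was touched that I saw, and the job is handed in (no verdict was returned).

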